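# Put the screwdriver set back in its rack in order of length

## Task

Put the four loose screwdrivers back into the four empty cradles of the bench rack, so that the whole row of six runs in order of length from the shortest (white handle) at one end of the rack to the longest (blue handle) at the other; those two are already in place and stay where they are. Lay each one level and straight along its cradle, blade pointing away from you: the handle in the wide near notch, reaching over it with its butt end, the blade in the narrow far notch, and the front of the handle between the two.

Things in the scene. Friction and masses are not known exactly. Their poses are not given: they have to be found in the camera images.
- driver_red: Screwdriver: red eight-sided handle 70 mm long, 19 mm over flats; round blade 4.4 mm thick; 120 mm long in all, the shortest of the four loose ones. Origin on its axis in the handle, 20 mm behind the handle's front end, 50 mm from the butt; x along the tool to the blade tip (70 mm off), z up. Grip it at the origin; lying on the bench its axis is 9.5 mm up. 40 to 70 g.
- driver_yellow: Screwdriver: yellow eight-sided handle 70 mm long, 19 mm over flats; round blade 4.4 mm thick; 140 mm long in all, the second shortest of the four loose ones. Origin on its axis in the handle, 20 mm behind the handle's front end, 50 mm from the butt; x along the tool to the blade tip (90 mm off), z up. Grip it at the origin; lying on the bench its axis is 9.5 mm up. 40 to 70 g.
- driver_green: Screwdriver: green eight-sided handle 70 mm long, 19 mm over flats; round blade 4.4 mm thick; 160 mm long in all, the second longest of the four loose ones. Origin on its axis in the handle, 20 mm behind the handle's front end, 50 mm from the butt; x along the tool to the blade tip (110 mm off), z up. Grip it at the origin; lying on the bench its axis is 9.5 mm up. 40 to 70 g.
- driver_orange: Screwdriver: orange eight-sided handle 70 mm long, 19 mm over flats; round blade 4.4 mm thick; 180 mm long in all, the longest of the four loose ones. Origin on its axis in the handle, 20 mm behind the handle's front end, 50 mm from the butt; x along the tool to the blade tip (130 mm off), z up. Grip it at the origin; lying on the bench its axis is 9.5 mm up. 40 to 70 g.
- driver_white: Screwdriver: white eight-sided handle 70 mm long, 19 mm over flats; round blade 4.4 mm thick; 100 mm long in all, shortest of all. Origin on its axis in the handle, 20 mm behind the handle's front end, 50 mm from the butt; x along the tool to the blade tip (50 mm off), z up. Already in one end cradle of the rack (which end changes), blade away from the robot; stays there.
- driver_blue: Screwdriver: blue eight-sided handle 70 mm long, 19 mm over flats; round blade 4.4 mm thick; 200 mm long in all, longest of all. Origin on its axis in the handle, 20 mm behind the handle's front end, 50 mm from the butt; x along the tool to the blade tip (150 mm off), z up. Already in one end cradle of the rack (which end changes), blade away from the robot; stays there.
- cradle_1: Empty dark slate cradle, fixed on the rack, first of the four alike empty ones from the robot's left. Origin 38 mm above the bench, just where a seated driver's own origin lies; x the way its blade points (away from the robot), z up. Near plate (middle 36 mm to -x, 8 mm thick): handle notch, floor 14 mm wide, 9.5 mm under the origin, mouth 37 mm wide, 10.5 mm over it.
- cradle_2: Empty dark slate cradle, fixed on the rack, second of the four alike empty ones from the robot's left. Origin 38 mm above the bench, just where a seated driver's own origin lies; x the way its blade points (away from the robot), z up. Far plate (middle 36 mm to +x, 8 mm thick): blade notch, floor 6 mm wide, 2.4 mm under the origin, mouth 27 mm wide, 15.6 mm over it.
- cradle_3: Empty dark slate cradle, fixed on the rack, third of the four alike empty ones from the robot's left. Origin 38 mm above the bench, just where a seated driver's own origin lies; x the way its blade points (away from the robot), z up. Between its two plates 64 mm are free for fingers, down to the base 20 mm under the origin. Cradles are about 55 mm apart along y.
- cradle_4: Empty dark slate cradle, fixed on the rack, fourth of the four alike empty ones from the robot's left. Origin 38 mm above the bench, just where a seated driver's own origin lies; x the way its blade points (away from the robot), z up. The notches' sides slope at 60 degrees and guide the driver to the middle. Each cradle is 50 mm wide, 88 mm long.
Not all that is in view belongs to the job. Of the things shaped like the driver_orange, the orange one is meant.

How it is judged:
By the outcome, as a careful person would: the job done as asked, in the order asked, and still so for the second after the job is handed in, with the robot touching nothing.
It also fails if it takes over 115 s, if anything falls off the work surface, if the arm or the gripper's body presses on something with over 40 N, if the wrist force passes 120 N, or if a joint passes its speed limit or range.

## Robot

A 6-joint arm with a two-finger parallel gripper is mounted at the origin on a cart in front of the work surface, level with it; the furniture and walls round the work are solid. World frame = base frame: x ahead of the robot, y to its left, z up, the work surface at z = 0. Lengths are in mm, angles in rad, forces in N, time in s.
With the tool pointing down it reaches from about 400 to 825 mm from the base axis. Payload 7 kg.
Tool frame: the origin (TCP) lies at the very end of the fingers, on their centre line; the grasp point (between the pads) lies 19 mm behind it; z points along the fingers, y is the direction in which the jaws open and shut (so a half turn about z gives the same grasp; the last joint's range is limited). The gripper opens to 88 mm and grips with 3 to 60 N. Pads are 19 mm wide; open, the fingers measure 130 mm over their backs; the gripper's body (78 mm by 193 mm) begins 47 mm behind the grasp point.
Start: joints at [1.436, 0.359, 0.012, 0, -1.224, -0.288], TCP at [276.969, 615.535, 226.561] pointing down, gripper open.
Joint ranges: [-3.07, 3.07], [-1.43, 2.12], [-1.02, 1.25], [-3.03, 1.67], [-3.05, -0], [-3.03, 3.03]. Speed limits (rad/s): [2.39, 2.39, 3.01, 3.14, 3.14, 3.14].

## Interface

Orientations are given as a unit quaternion [x, y, z, w].
In Python, from plant import bot gives the robot as it stands. Calls block until the motion is done:
- bot.move_ptp(position, orientation): joint-space move of the TCP to a pose.
- bot.line_to(position, velocity=150, ori=None): straight line of the TCP; ori=None keeps the orientation; velocity is the mean speed in mm/s.
- bot.move_joints(angles): joint-space move.
- bot.move_gripper(opening, force=None): finger opening in mm; force is the grip in N (None keeps the last); returns when the fingers have stopped.
- bot.pause(seconds).
- bot.solve_ik(position, orientation): joint angles nearest the present ones, or None.
- bot.read_state(): the state.
- bot.camera(name): name is "scene" or "top"; returns the picture (420x560x3 uint8, red, green, blue); there is no depth.
- bot.get_calibration(name): a dict with "fx", "fy", "cx", "cy" (pixels), "distortion" ([k1, k2, p1, p2, k3] as OpenCV has them; the pictures are not rectified), "view" (4x4, takes a point from world to camera coordinates). Camera axes: x right, y up, looking along -z (the intrinsics and any distortion apply to the point x, -y, -z); pixel columns grow to the right and rows downward; lengths in mm; the calibration is good to about 2 mm. A picture is of the moment at which its call begins. get_calibration takes no time and is no camera call.
A pose or a line that the arm cannot do raises bot.Unreachable and nothing moves.
- bot.close_job(): hands the job in, once; it reports no verdict.
The state is a dict: "t": time; "joint_pos": joint angles; "qvel": joint speeds; "tau": joint torques, N m; "tcp_pos": TCP position; "eef_rot": TCP orientation; "contact_force": force on the tool from outside, world axes, zero at the start; "moment": the same for the moment, N m; "width": finger opening in mm.
Only numpy, scipy, OpenCV 4.12 (cv2) and the standard library are available. Lean on these libraries where they do the work, as an engineer would, in place of code of your own. Each camera call takes 0.05 s, during which the arm holds its last target. There are 200 camera calls.

## Working session

There is one attempt and no reset: what is moved stays moved. The work goes in short steps, each a Python script; the robot and the scene stay as the last script left them, time stands still between calls to the robot, and variables do not carry over. Pictures are saved under pics/ and viewed, about 12 in all and at most 16, crops included, and the job is handed in when it is done.

```bash
ls; mkdir -p pics; python3 - <<'E'
from plant import bot
import cv2
for n in("scene","top"):
    cv2.imwrite(f"pics/{n}0.png",bot.camera(n)[:,:,::-1]); c=bot.get_calibration(n); print(n,c)
s=bot.read_state();print(s)
E
```

```text
pics
scene {'fx': 475.9639036983611, 'fy': 475.9639036983611, 'cx': 284.3167483817495, 'cy': 204.66973924283334, 'distortion': array([-0.10326507,  0.        ,  0.        ,  0.        ,  0.        ]), 'view': array([[-8.85048772e-01, -4.65231792e-01,  1.57496151e-02,
         4.47392136e+02],
       [ 2.83348306e-01, -5.11575929e-01,  8.11174338e-01,
        -1.48158463e+02],
       [-3.69326967e-01,  7.22391478e-01,  5.84592288e-01,
        -1.60518243e+03],
       [ 0.00000000e+00,  0.00000000e+00,  0.00000000e+00,
         1.00000000e+00]])}
top {'fx': 385.73751098219736, 'fy': 385.73751098219736, 'cx': 276.85566958162286, 'cy': 207.5415865484269, 'distortion': array([-0.0683046,  0.       ,  0.       ,  0.       ,  0.       ]), 'view': array([[ 2.69034790e-02, -9.99631215e-01,  3.69279613e-03,
         5.92381890e+01],
       [ 9.97615616e-01,  2.70837330e-02,  6.34787739e-02,
        -4.92335142e+02],
       [-6.35553786e-02,  1.97619123e-03,  9.97976357e-01,
        -1.10867492e+03],
       [ 0.00000000e+00,  0.00000000e+00,  0.00000000e+00,
         1.00000000e+00]])}
{'t': 0.1, 'joint_pos': array([ 1.43610616e+00,  3.59292768e-01,  1.11388422e-02, -3.05006704e-04,
       -1.22414856e+00, -2.88105696e-01]), 'qvel': array([ 0.00026631, -0.00130244,  0.00179764,  0.00039531,  0.00137239,
        0.00065864]), 'tau': array([-7.02230500e-04, -5.84162629e+01,  2.93749666e+01,  7.01552868e+00,
        1.01940637e-02, -3.53304790e-05]), 'tcp_pos': array([276.79995288, 615.12811667, 225.72652383]), 'eef_rot': array([ 9.77727364e-01, -2.09877618e-01, -8.52608147e-05,  7.61854002e-04]), 'contact_force': array([-0.23596496,  0.37060758, -0.84695456]), 'moment': array([ 0.03014088,  0.01412828, -0.02152729]), 'width': 87.65223462881887}
```

View pics/scene0.png

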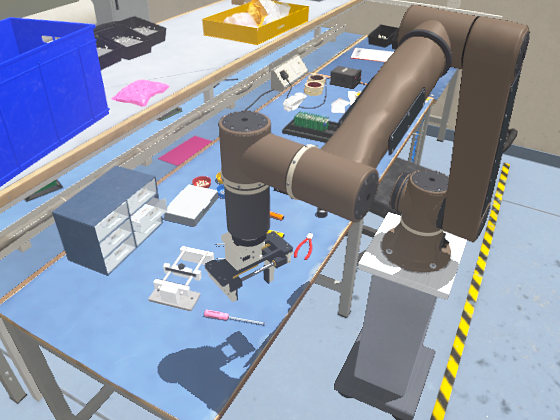

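View pics/top0.png

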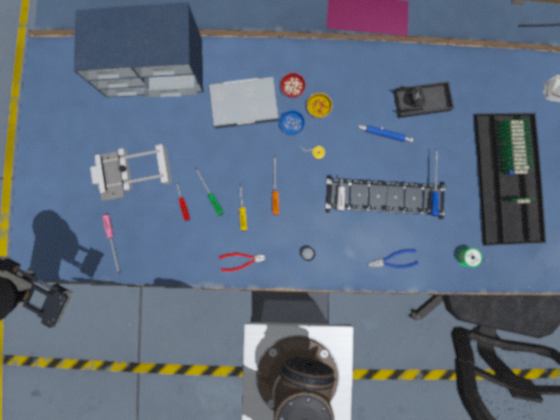

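The scene view shows mostly the arm. The top view shows:
- **Loose drivers:** red (183,205), green (209,195), yellow (243,212), orange (275,190).
- **Rack:** around (385,197), with white at its left end and blue at its right.
- **Candidates for driver_orange:** the orange one at (275,190) and the pink one at (108,240). Only the first is orange.

Next I'll measure and check one enlarged crop.

```bash
cat > h.py <<'E'
from plant import bot
import numpy as np, cv2
from scipy.spatial.transform import Rotation as R
def ray(name,uv,z):
    c=bot.get_calibration(name);K=np.array([[c['fx'],0,c['cx']],[0,c['fy'],c['cy']],[0,0,1]])
    n=cv2.undistortPoints(np.array(uv,float).reshape(-1,1,2),K,c['distortion'])[:,0]
    d=np.c_[n[:,0],-n[:,1],-np.ones(len(n))]@c['view'][:3,:3]   # R^T d
    o=-c['view'][:3,:3].T@c['view'][:3,3]
    return o+d*((z-o[2])/d[:,2])[:,None]
def pix(name,P):
    c=bot.get_calibration(name);K=np.array([[c['fx'],0,c['cx']],[0,c['fy'],c['cy']],[0,0,1]])
    p=np.atleast_2d(P)@c['view'][:3,:3].T+c['view'][:3,3]
    p=p*[1,-1,-1]
    return cv2.projectPoints(p.reshape(-1,1,3),np.zeros(3),np.zeros(3),K,c['distortion'])[0][:,0]
HUE=dict(red=(174,4),orange=(6,16),yellow=(20,33),green=(50,85),blue=(100,125),pink=(150,173))
def handle(im,col,box,z,smin=120,name="top"):
    """handle centroid & yaw by PCA of mask; returns origin (15mm ahead of handle centre), yaw, length"""
    hsv=cv2.cvtColor(im,cv2.COLOR_RGB2HSV);H,S,V=[hsv[...,i].astype(int) for i in range(3)]
    if col=='white': m=(S<60)&(V>165)
    else:
        a,b=HUE[col]; m=((H>=a)|(H<=b) if a>b else (H>=a)&(H<=b))&(S>smin)&(V>70)
    u0,v0,u1,v1=box; k=np.zeros_like(m); k[v0:v1,u0:u1]=1
    n,l,st,_=cv2.connectedComponentsWithStats((m&k).astype(np.uint8))
    i=1+st[1:,4].argmax(); v,u=np.nonzero(l==i)
    P=ray(name,np.c_[u,v],z)[:,:2]; c=P.mean(0); w,E=np.linalg.eigh(np.cov((P-c).T)); d=E[:,1]*np.sign(E[0,1])
    s=(P-c)@d; c=c+d*(s.max()+s.min())/2
    return c+15*d, np.arctan2(d[1],d[0]), np.ptp(s), np.sqrt(w*12), len(u)
def quat(yaw): # tool down, tool x along yaw
    c,s=np.cos(yaw),np.sin(yaw)
    return R.from_matrix(np.array([[c,s,0],[s,-c,0],[0,0,-1]])).as_quat()
E
python3 - <<'E'
from h import *
im=bot.camera("top")
B=dict(red=(170,185,195,228),green=(190,160,228,222),yellow=(232,180,252,235),orange=(265,150,285,222),pink=(95,205,120,275))
for c,b in B.items():
    print(c,handle(im,c,b,9.5))
print('blue',handle(im,'blue',(428,180,444,222),38,150))
print('white',handle(im,'white',(332,175,350,222),38))
a=cv2.resize(im[145:230,165:290],None,fx=5.6,fy=5.6,interpolation=cv2.INTER_CUBIC)[:300]
b=cv2.resize(im[140:225,315:455],None,fx=5,fy=5,interpolation=cv2.INTER_CUBIC)
a=cv2.resize(im[145:230,165:290],(441,300));b=cv2.resize(im[170:222,318:452],(700,272),interpolation=cv2.INTER_CUBIC)
o=np.zeros((580,800,3),np.uint8);o[:300,:441]=a;o[305:577,:700]=b;cv2.imwrite("pics/crop1.png",o[:,:,::-1])
E
```

```text
red (array([495.10589552, 351.04997342]), np.float64(0.32469753865832746), np.float64(65.46547574962436), array([15.36034505, 64.28778908]), 115)
green (array([510.29154425, 261.85617843]), np.float64(0.5357922600031464), np.float64(67.48371767008828), array([18.11859506, 66.98690329]), 141)
yellow (array([472.42739766, 173.615752  ]), np.float64(0.10902595764863672), np.float64(65.16299605875187), array([16.76656272, 64.99725327]), 129)
orange (array([522.13494855,  78.91813684]), np.float64(0.07593570897353408), np.float64(65.21142051323476), array([19.96221867, 66.9691536 ]), 71)Traceback (most recent call last):
  File "<stdin>", line 5, in <module>
  File "h.py", line 24, in handle
    i=1+st[1:,4].argmax(); v,u=np.nonzero(l==i)
        ~~~~~~~~~~~~~~~^^
ValueError: attempt to get argmax of an empty sequence
```

```bash
sed -i 's/orange=(6,16)/orange=(3,19)/' h.py
python3 - <<'E'
from h import *
im=bot.camera("top")
print('orange',handle(im,'orange',(265,180,285,222),9.5))
for w in [(428,180,444,222)]:print('blue',handle(im,'blue',w,38,150))
print('white',handle(im,'white',(334,178,349,222),38))
o=np.zeros((580,800,3),np.uint8)
o[:300,:441]=cv2.resize(im[145:230,165:290],(441,300),interpolation=cv2.INTER_CUBIC);o[305:577,:700]=cv2.resize(im[170:222,318:452],(700,272),interpolation=cv2.INTER_CUBIC)
o[:300,450:650]=cv2.resize(im[205:280,85:135],(200,300),interpolation=cv2.INTER_CUBIC)
cv2.imwrite("pics/crop1.png",o[:,:,::-1])
E
```

```text
orange (array([522.13648362,  78.83643477]), np.float64(0.0687379963472483), np.float64(65.14807291941636), array([16.03777282, 66.20792423]), 124)
blue (array([ 528.35890899, -384.66180099]), np.float64(-0.01084372842884321), np.float64(67.05478270162735), array([21.18832289, 67.16829447]), 166)
white (array([ 536.65180443, -112.09251737]), np.float64(-0.05009848250303793), np.float64(64.32134085451084), array([16.98354425, 65.38729801]), 135)
```

View pics/crop1.png

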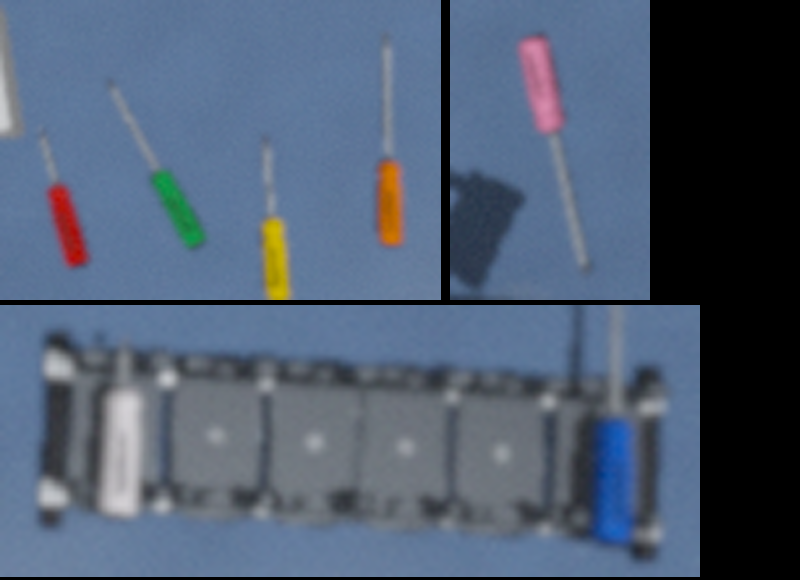

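Orange is confirmed against the pink decoy, and the loose blades all point away. Each empty cradle has a light dot on its base, at crop (216,435), (315,441), (405,447) and (502,454). I'll cast those onto the base plane at z = 18 and compare with the white–blue interpolation.

```bash
python3 - <<'E'
from h import *
im=np.mean([bot.camera("top").astype(float) for _ in range(5)],0)
g=im.mean(2)
W=np.array([536.65,-112.09]);B=np.array([528.36,-384.66])
for i,(x,y) in enumerate([(216,435),(315,441),(405,447),(502,454)]):
    u=318+x*134/700-.5;v=170+(y-305)*52/272-.5
    u0,v0=int(round(u)),int(round(v));p=g[v0-4:v0+5,u0-4:u0+5];w=np.clip(p-np.percentile(p,75),0,None)
    vv,uu=np.mgrid[v0-4:v0+5,u0-4:u0+5];c=[(uu*w).sum()/w.sum(),(vv*w).sum()/w.sum()]
    print(c,ray("top",c,18)[0,:2],W+(B-W)*(i+1)/5)
for n,p in zip("wb",(W,B)): print(n,pix("top",[*p,38]))
# blade points for yaw check on the rack
print(pix("top",[[528,-385,38]]))
E
```

```text
[np.float64(358.91114932645456), np.float64(194.53453711665236)] [ 535.03418881 -166.45160842] [ 534.992 -166.604]
[np.float64(377.77208237986264), np.float64(195.8086956521739)] [ 532.86447961 -222.18239515] [ 533.334 -221.118]
[np.float64(395.26217726909766), np.float64(196.77109395794514)] [ 531.50504352 -274.12458189] [ 531.676 -275.632]
[np.float64(413.61411525767966), np.float64(197.97207413049)] [ 529.52172563 -328.96444645] [ 530.018 -330.146]
w [[341.6014895  192.76753818]]
b [[434.87818268 198.3111728 ]]
[[434.992648   198.43820001]]
```

The dots and the interpolation agree to within 1.5 mm, and the rack yaw is -0.03. I'll do red into cradle 1 first.

```bash
cat >> h.py <<'E'
CR=[(535,-166.5),(533.1,-221.7),(531.6,-274.9),(529.8,-329.5)]
RY=-0.030
def st(m):
    s=bot.read_state();print(m,round(s['t'],1),s['tcp_pos'].round(1),'w',round(s['width'],1),'F',s['contact_force'].round(1));return s
def pick(p,yaw):
    bot.move_gripper(45)
    bot.move_ptp([*p,110],quat(yaw)); st('above')
    bot.line_to([*p,14],150); bot.line_to([*p,3],40); s=st('down')
    bot.move_gripper(5,30); s=st('grip')
    bot.line_to([*p,120],150); st('lift'); return 9.5-s['tcp_pos'][2]
def place(i,h):
    c=CR[i]; q=quat(RY)
    bot.move_ptp([*c,120],q); st('over')
    bot.line_to([*c,50],120); s=st('near')
    e=s['tcp_pos']-[*c,50]
    bot.line_to([c[0]-e[0],c[1]-e[1],38-h+1-e[2]],40); st('seat')
    bot.move_gripper(32); st('open')
    bot.line_to([*c,120],120); st('up')
E
python3 - <<'E'
from h import *
h=pick((495.1,351.0),.325)
print(h)
if bot.read_state()['width']>15: place(0,h)
bot.move_ptp([450,150,200],quat(0))
for n in("scene","top"): cv2.imwrite(f"pics/{n}1.png",bot.camera(n)[:,:,::-1])
st('end')
E
```

```text
above 2.7 [495.2 351.8 110.4] w 45.0 F [-0.5  0.1  0.7]
down 3.9 [495.1 350.9   2.9] w 45.1 F [-0.4  0.4 -0.6]
grip 4.5 [495.1 351.    3.1] w 18.2 F [-0.2 -0.2 -0.4]
lift 5.4 [494.6 350.5 119. ] w 19.0 F [-0.  -0.1 -0.6]
6.407292824649561
over 7.3 [ 535.4 -165.8  120. ] w 18.6 F [-0.1  0.7 -0.5]
near 8.0 [ 535.6 -166.3   50.4] w 18.9 F [0.1 0.5 0. ]
seat 8.6 [ 534.3 -166.7   31.9] w 18.5 F [-0.4 -1.  -0.4]
open 9.1 [ 534.4 -166.7   32.2] w 31.9 F [0.2 0.  0.1]
up 10.0 [ 534.4 -166.4  119.3] w 31.5 F [-0.8 -0.5 -0.1]
end 11.4 [450.2 149.1 199.5] w 32.0 F [-0.5  0.   1.3]
```

```bash
python3 - <<'E'
from h import *
a=cv2.imread("pics/scene1.png");b=cv2.imread("pics/top1.png")
print(handle(b[:,:,::-1].copy(),'red',(345,170,370,225),38))
o=np.zeros((600,800,3),np.uint8);o[:278,:700]=cv2.resize(b[165:223,315:461],(700,278),interpolation=cv2.INTER_CUBIC)
o[285:600,:420]=cv2.resize(a,(420,315));cv2.imwrite("pics/crop2.png",o)
E
```

```text
(array([ 535.24134574, -165.4717291 ]), np.float64(0.0031774080024432505), np.float64(63.692447907501446), array([20.44687631, 65.21346388]), 160)
```

View pics/crop2.png

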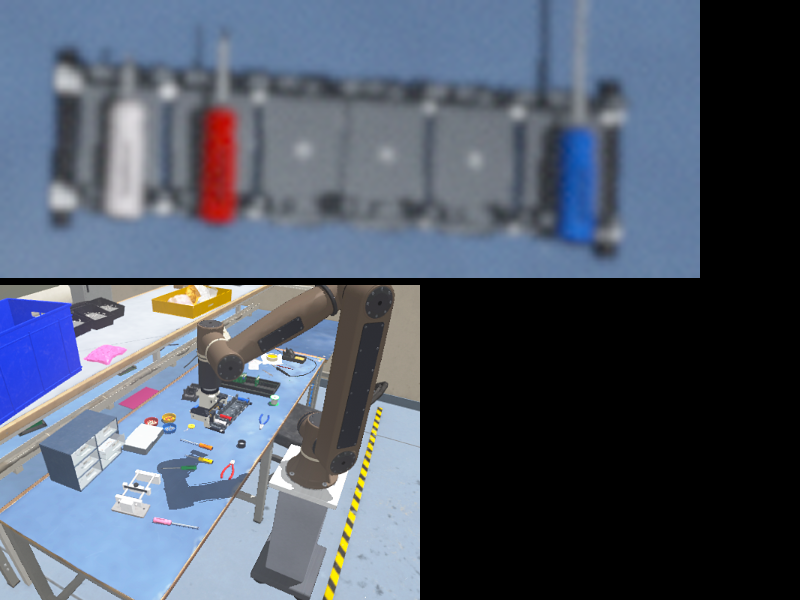

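Red lies straight in cradle 1 at crop (220,165), in line with white. I'll do the other three now. Green's grasp is taken first, since red has cleared its side.

```bash
python3 - <<'E'
from h import *
for i,p,y in [(2,(510.3,261.9),.536),(1,(472.4,173.6),.109),(3,(522.1,78.8),.072)]:
    h=pick(p,y)
    if bot.read_state()['width']<15: print('missed',i);break
    place(i,h)
bot.move_ptp([450,250,250],quat(0))
for n in("scene","top"): cv2.imwrite(f"pics/{n}2.png",bot.camera(n)[:,:,::-1])
st('end')
a=cv2.imread("pics/scene2.png");b=cv2.imread("pics/top2.png")
for c,x in zip(('red','yellow','green','orange'),(359,378,395,414)):
    try: print(c,handle(b[:,:,::-1].copy(),c,(x-10,170,x+11,225),38))
    except Exception as e: print(c,e)
o=np.zeros((600,800,3),np.uint8);o[:318,:700]=cv2.resize(b[155:223,315:461],(700,318),interpolation=cv2.INTER_CUBIC)
o[320:600,:373]=cv2.resize(a,(373,280));o[320:600,380:800]=cv2.resize(a[95:235,230:440],(420,280),interpolation=cv2.INTER_CUBIC);cv2.imwrite("pics/crop3.png",o)
E
```

```text
above 12.6 [510.1 261.8 109.5] w 45.1 F [-0.3  0.1  0.2]
down 13.8 [510.2 261.8   2.8] w 44.9 F [0.9 0.5 0.2]
grip 14.3 [510.4 261.9   3.1] w 18.6 F [0.3 0.6 1.4]
lift 15.3 [509.7 261.5 119.1] w 18.6 F [-0.2 -0.7 -1.4]
over 17.2 [ 532.  -274.1  120. ] w 18.7 F [ 0.4 -0.3 -1.4]
near 17.9 [ 532.2 -274.9   50.5] w 18.5 F [ 0.4  0.2 -0.9]
seat 18.6 [ 530.7 -274.5   31.7] w 18.7 F [-1.   3.2 -0. ]
open 19.1 [ 531.1 -275.    32.2] w 31.9 F [-1.   0.8 -0.3]
up 19.9 [ 531.1 -274.7  119.2] w 31.9 F [ 0.3 -0.7 -0.7]
above 22.1 [472.7 173.1 110. ] w 45.1 F [-0.2 -0.2  0.7]
down 23.3 [472.3 173.5   2.9] w 44.9 F [ 0.1  0.1 -1. ]
grip 23.9 [472.4 173.7   3.1] w 18.7 F [-0.8 -0.4  1.7]
lift 24.8 [471.8 173.2 119.1] w 18.3 F [-0.7 -0.5 -0.8]
over 26.3 [ 533.3 -220.9  119.9] w 18.9 F [-0.6  0.2 -0.6]
near 27.0 [ 533.7 -221.5   50.5] w 18.9 F [ 0.7 -0.1 -0.3]
seat 27.6 [ 532.3 -221.9   31.8] w 18.6 F [-0.  -0.6 -0.8]
open 28.2 [ 532.5 -221.9   32.1] w 31.6 F [-0.4 -0.9 -0.1]
up 29.0 [ 532.6 -221.6  119.3] w 31.7 F [-0.4  0.1 -0. ]
above 30.7 [522.2  78.2 110.1] w 44.9 F [ 0.1 -0.4  0.5]
down 31.9 [52
[... 406 characters left out ...]
29.3  119.3] w 32.1 F [ 0.1 -0.2 -0.5]
end 39.9 [450.3 249.4 249.7] w 31.9 F [ 0.4  0.3 -1. ]
red (array([ 535.24116948, -165.59577852]), np.float64(-0.0010573185243805212), np.float64(63.73835640606448), array([20.35967262, 65.0928348 ]), 159)
yellow (array([ 532.46545698, -221.13649033]), np.float64(0.01096482245777972), np.float64(66.57888234426017), array([21.39312809, 66.98277885]), 173)
green (array([ 531.03343401, -273.47016978]), np.float64(-0.0034287918240933973), np.float64(66.86363395001047), array([20.10189662, 67.20595769]), 162)
orange (array([ 529.62492086, -328.52817639]), np.float64(-0.02927596767091239), np.float64(67.11605716070622), array([22.09745176, 65.71473532]), 173)
```

View pics/crop3.png

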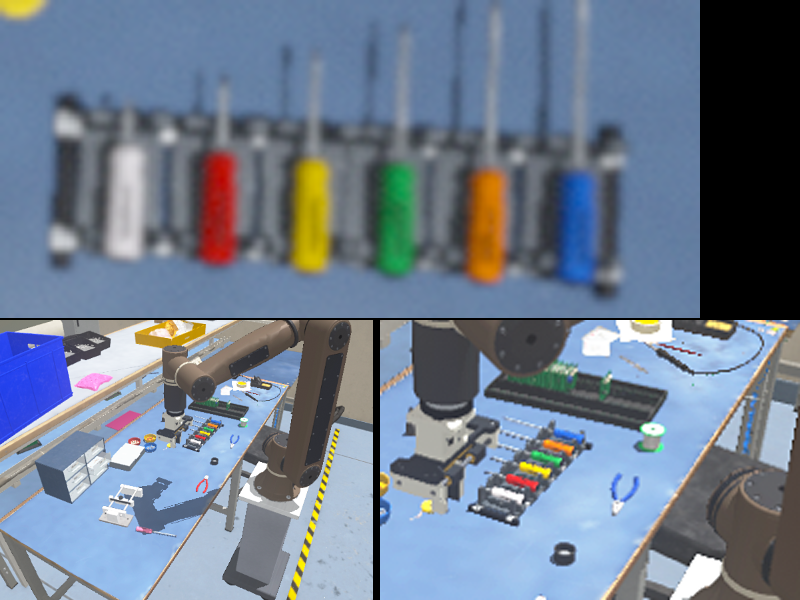

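All six sit straight in order: white, red, yellow, green, orange, blue. Blade shadow offsets match those of the pre-seated drivers, so the new ones are at the same height. The gripper is clear, so I'm handing in.

```bash
python3 -c "
from h import *
bot.close_job()"
```

```text
the job is handed in; nothing more can be done
```

The four loose screwdrivers are back in the rack and the job is handed in at about 40 s of robot time. From the robot's left the row now runs white, red, yellow, green, orange, blue. The pink look-alike was left alone.

- **Position:** in the last top view, each placed driver's origin is within about 1.5 mm of its cradle's.
- **Direction:** measured yaw was between -0.03 and +0.01 rad, against about -0.03 for the rack. That leaves up to about 0.04 rad of disagreement (yellow). White and blue, already in place, differed from the rack by about 0.02 rad, so I took most of it as measurement noise.
- **Level:** I judged this only by eye, from the blade shadows matching those of the white and blue drivers.
- **Forces and clearance:** contact forces read between moves stayed under about 4 N, and the gripper was well clear of everything at the end.

No check failed.

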